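# Get the matches out from behind the condiments

## Robot

A 6-joint arm with a two-finger parallel gripper is mounted at the origin on a cart in front of the work surface, level with it; the furniture and walls round the work are solid. World frame = base frame: x ahead of the robot, y to its left, z up, the work surface at z = 0. Lengths are in m, angles in rad, forces in N, time in s.
With the tool pointing down it reaches from about 0.375 to 0.9 m from the base axis. Payload 3.1 kg.
Tool frame: the origin (TCP) lies between the finger pads; the fingertips stand 14 mm ahead of it and the grasp point (between the pads) lies 5 mm behind it; z points along the fingers, y is the line along which they close (so a half turn about z gives the same grasp; the last joint's range is limited). The gripper opens to 85 mm and grips with 20 to 120 N. Pads are 22 mm wide; open, the fingers measure 114 mm over their backs; the gripper's body (76 mm by 85 mm) begins 54 mm behind the grasp point. The pads swing forward as they close: fully open they stand 13 mm farther back than shut.
Start: joints at [0.962, 0.527, 1.433, -0, 1.181, -0.178], TCP at [0.261, 0.568, 0.245] pointing down, gripper open.
Joint ranges: [-3.08, 3.08], [-0.75, 2.2], [0.22, 2.44], [-1.43, 4.57], [0, 2.65], [-2.85, 2.85]. Speed limits (rad/s): [2.79, 2.79, 3.14, 3.14, 3.14, 3.14].

## Interface

Orientations are given as a unit quaternion [w, x, y, z].
In Python, from rig import manip gives the robot as it stands.
- The arm moves only by the shell command python3 -m jog 'ROWS' [FORCE]. ROWS is JSON, a list of rows, each an object with "slide": the shift along the tool's x, y, z in mm, a list of three; "twist": the turn about the tool's z in rad; "claw": the opening, from 0 (shut) to 1 (fully open). In form: [{"slide": [dx, dy, dz], "twist": twist, "claw": claw}, ...]. A call has 1 to 8 rows; each row shifts and turns the commanded pose from where the row before left it, along the tool's axes as they then stand; what a row does not reach is not made up. A row lasts 1/12 s, in which the tool goes at most 41.7 mm and 7.16 degrees, less where a joint would pass 70% of its speed; a pose out of reach is approached as far as the arm can. A call with a gripper value outside its range is refused whole. The fingers move at their own pace and stop on an object; FORCE is the grip in N (left out, the last holds). Time passes only in rows, so rows that do not move let the fingers close. It gives the time, the measured TCP pose, the force, the opening and the grip force at its end, in the units of the state.
- manip.get_state(): the state, without advancing time (a new reading comes with each control period).
- manip.read_camera(name): name is "scene" or "top" or "wrist"; returns (picture, depth): 480x640x3 uint8, blue, green, red; 480x640 float32, m along the optical axis (not along the pixel's ray), 0 where there is no reading.
- manip.camera_params(name): a dict with "mtx" (3x3 intrinsics, pixels), "dist" ([k1, k2, p1, p2, k3] as OpenCV has them; the pictures are not rectified), "pose" (4x4, takes a point from camera to world coordinates). Camera axes: x right, y down, z forward; pixel columns grow to the right and rows downward; lengths in m; the calibration is good to about 2 mm. A picture is of the moment at which its call begins: read the wrist's pose just before it. camera_params takes no time and is no camera call; for the wrist camera it gives the pose at the moment of the call.
- manip.sign_off(): hands the job in; it is judged then, once.
The state is a dict: "time_s": time; "q": joint angles; "joint_vel": joint speeds; "effort": joint torques, N m; "eef_pos": TCP position; "tool_rot": TCP orientation; "ft_force": force on the tool from outside, world axes, zero at the start; "wrist_torque": the same for the moment, N m; "grip_width": finger opening in m; "grip_force": force on a finger pad.
Only numpy, scipy, OpenCV 4.12 (cv2) and the standard library are available. Lean on these libraries where they do the work, as an engineer would, in place of code of your own. Each camera call takes 0.05 s, during which the arm holds its last target. There are 200 camera calls.

## Task

The matchbox is hemmed in by the pepper mill, the salt shaker and the spice jar in the wooden caddy. First stand all three on the chopping board, then lay the matchbox flat in the middle of the empty end of the white candle tray, its long side across the tray, and only then put the mill, shaker and jar back, each upright on the same cork pad it came from. Keep the three upright throughout, and leave the egg timer, the tin and the yoghurt pot alone.

Things in the scene. Friction and masses are not known exactly. Their poses are not given: they have to be found in the camera images.
- pepper_mill_c (a point): dark turned-wood pepper mill, round, 56 mm in diameter, 173 mm tall, 0.24 kg; point on its axis half-way up (86.5 mm above its foot), z along its axis, up. The head, from 110 to 163 mm above the foot, is 53 mm in diameter and is the place to grip; the widest part of the mill is too far down for most grippers' bodies. At the start it stands on one of the caddy's three cork pads, which one varies
- salt_shaker_c (a point): clear and grey salt shaker, round, 44 mm in diameter up to 74 mm, then a 34 mm cap, 90 mm tall in all, 0.1 kg; point on its axis half-way up (45 mm above its foot), z up. Starts on one of the caddy's pads, which one varies
- spice_jar_c (a point): spice jar with a red cap and green label, standing in the caddy, round, 42 mm in diameter, cap 45 mm from 85 mm up, 106 mm tall, 0.11 kg; point on its axis half-way up (53 mm above its foot), z up. Starts on one of the caddy's pads, which one varies
- matchbox_c (a point): red matchbox lying flat, 37 mm (its x) by 56 mm (its y) by 17 mm high, about 12 g; point at its centre, 9 mm above its underside, z up. It starts on the caddy's floor between the three condiments
- caddy: brown wooden caddy, fixed, 165 mm (x) by 235 mm (y), floor 8 mm thick, rim 20 mm high and 8 mm thick; origin at the centre of its underside, z up. Three flat round cork pads of 64 mm lie on its floor, centred at (-0.038, 0), (0.030, 0.068) and (0.030, -0.068) m in its frame; each condiment starts within 3 mm of the centre of one. The matchbox starts near (0.030, 0). A wall shelf hangs 0.64 m above the worktop from x = 0.64 m on: a tall wrist must not be lifted under it
- board: wooden chopping board lying flat, fixed, 260 mm (x) by 200 mm (y), 22 mm thick; origin at the centre of its underside, z up
- match_place (a point): middle of the empty end of the white candle tray, on its floor (5 mm above the worktop), z up; the tray, fixed, is 150 mm (x) by 90 mm (y) with a rim 10 mm high and 5 mm thick; its centre lies 28 mm from this point along +x, and a tea light, 38 mm across and 15 mm high, stands fixed 71 mm from this point along +x. The matchbox's long side (its y) belongs along this point's y, either way round
- egg_timer: red kitchen timer, round, 67 mm, 54 mm high, loose; leave it alone. Origin at the centre of its underside
- tomato_tin: low tin, round, 75 mm, 58 mm high, loose; leave it alone. Origin at the centre of its underside
- yoghurt_pot: white tub with foil lid, round, 72 mm, 71 mm high, loose; leave it alone. Origin at the centre of its underside
Mind the look-alikes: they are no part of the job. What is shaped like the part that bears salt_shaker_c but purple or turquoise is not meant.

How it is judged:
By the outcome, as a careful person would: the job done as asked, in the order asked, and still so for the second after the job is handed in, with the robot touching nothing.
It also fails if it takes over 141 s, if anything falls off the work surface, if the arm or the gripper's body presses on something with over 40 N, if the wrist force passes 120 N, or if a joint passes its speed limit or range.

## Working session

There is one attempt and no reset: what is moved stays moved. The work goes in short steps, Python scripts to look and compute and a shell command to move; the robot and the scene stay as the last step left them, time stands still between calls to the robot, and variables do not carry over. Pictures are saved under pics/ and viewed, at most 14 in all, crops included, and the job is handed in when it is done.

```bash
ls; mkdir -p pics; cat > h.py <<'E'
import numpy as np,cv2
from rig import manip
def ray(name,uv,z,P=None):
    P=P or manip.camera_params(name)
    K=np.array(P['mtx']);D=np.array(P['dist']);T=np.array(P['pose'])
    n=cv2.undistortPoints(np.array(uv,float).reshape(-1,1,2),K,D).reshape(-1,2)
    d=np.c_[n,np.ones(len(n))]@T[:3,:3].T;o=T[:3,3]
    s=(z-o[2])/d[:,2]
    return o+d*s[:,None]
def cloud(depth,P):
    K=np.array(P['mtx']);D=np.array(P['dist']);T=np.array(P['pose'])
    v,u=np.mgrid[:480,:640]
    n=cv2.undistortPoints(np.c_[u.ravel(),v.ravel()].astype(float).reshape(-1,1,2),K,D).reshape(-1,2)
    p=np.c_[n,np.ones(len(n))]*depth.ravel()[:,None]
    return (p@T[:3,:3].T+T[:3,3]).reshape(480,640,3)
E
python3 - <<'E'
from h import *
for n in('scene','top'):
    P=manip.camera_params(n);print(n,np.round(P['mtx'],1).tolist(),np.round(P['pose'],3).tolist())
    im,d=manip.read_camera(n);cv2.imwrite(f'pics/{n}0.png',im);np.save(f'{n}0.npy',d)
s=manip.get_state();print(s)
E
```

```text
pics
scene [[484.6, 0.0, 318.7], [0.0, 484.6, 244.9], [0.0, 0.0, 1.0]] [[0.682, -0.455, 0.572, -0.068], [-0.731, -0.444, 0.518, -0.602], [0.018, -0.772, -0.636, 0.813], [0.0, 0.0, 0.0, 1.0]]
top [[508.0, 0.0, 310.9], [0.0, 508.0, 234.3], [0.0, 0.0, 1.0]] [[0.012, -0.997, 0.079, 0.487], [-1.0, -0.013, -0.01, -0.001], [0.011, -0.078, -0.997, 1.247], [0.0, 0.0, 0.0, 1.0]]
{'time_s': 0.1, 'q': array([ 9.61494059e-01,  5.28396812e-01,  1.43377218e+00, -8.96864725e-06,
        1.18139968e+00, -1.78510294e-01]), 'joint_vel': array([ 0.00235494, -0.00333066, -0.00314971, -0.00044519, -0.00175436,
       -0.00012984]), 'effort': array([ 8.56052011e-04, -4.43308032e+01, -1.78585339e+01, -1.81821529e-04,
        3.81815335e-03, -3.42507548e-06]), 'eef_pos': array([0.26061731, 0.56739268, 0.24441757]), 'tool_rot': array([-3.75366246e-04,  2.13732510e-01,  9.76891723e-01, -9.13934008e-04]), 'ft_force': array([0.44115829, 1.14035856, 0.10781604]), 'wrist_torque': array([-0.05523918,  0.0027274 ,  0.02356985]), 'grip_force': 0.0, 'grip_width': 0.08565076488785449}
```

View pics/scene0.png

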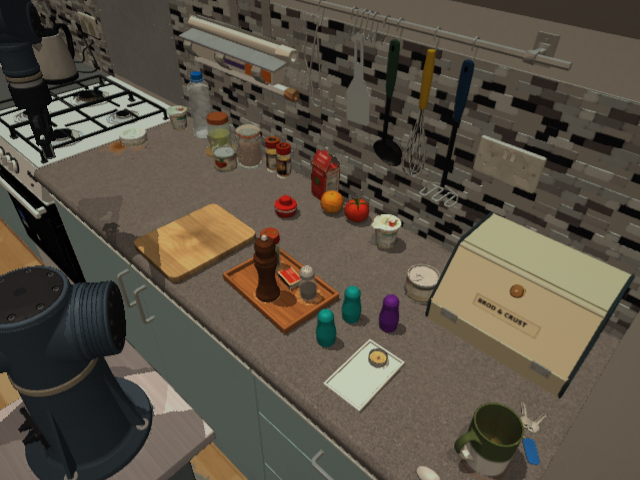

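View pics/top0.png

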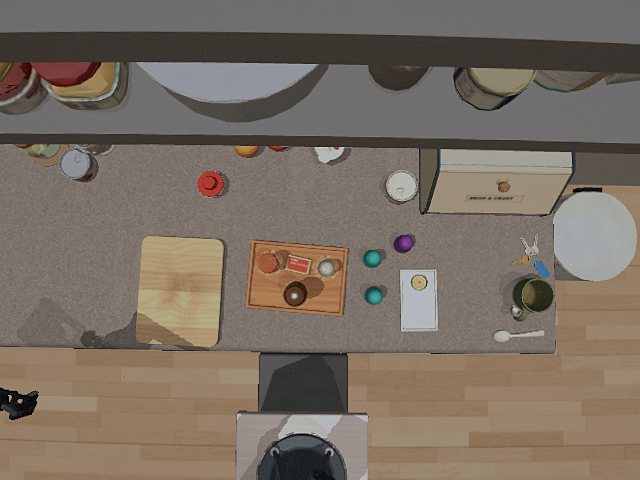

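The top view shows the mill at (294,293), the red-capped jar at (267,263), the matchbox at (298,265), the board at (180,291), the tray at (419,300) with its tea light at (419,283), and the timer at (210,184).

Shaker candidates are grey/clear (327,268) in the caddy, turquoise (373,258) and (374,296), and purple (403,243). The grey one fits, because it stands in the caddy and is neither turquoise nor purple. I'll confirm it in a crop and measure.

```bash
python3 - <<'E'
from h import *
im=cv2.imread('pics/top0.png');d=np.load('top0.npy');P=manip.camera_params('top')
cv2.imwrite('pics/crop0.png',cv2.resize(im[220:340,230:440],None,fx=3.7,fy=3.7,interpolation=cv2.INTER_CUBIC))
C=cloud(d,P)
def rect(pts,z,nm):
    w=ray('top',pts,z)[:,:2].astype(np.float32)
    (c,s,a)=cv2.minAreaRect(w);print(nm,np.round(c,4),np.round(s,4),round(a,2))
hsv=cv2.cvtColor(im,cv2.COLOR_BGR2HSV)
def big(m,box):
    M=np.zeros_like(m);x0,y0,x1,y1=box;M[y0:y1,x0:x1]=m[y0:y1,x0:x1]
    cs,_=cv2.findContours(M,cv2.RETR_EXTERNAL,cv2.CHAIN_APPROX_NONE);c=max(cs,key=cv2.contourArea);return c.reshape(-1,2)
m=cv2.inRange(hsv,(3,90,60),(25,255,255))
rect(big(m,(235,230,360,325)),.02,'caddy')
rect(big(cv2.inRange(hsv,(10,60,90),(30,255,255)),(125,225,235,355)),.022,'board')
rect(big(cv2.inRange(hsv,(0,0,170),(180,50,255)),(390,260,450,340)),.010,'tray')
mb=cv2.inRange(hsv,(0,150,120),(8,255,255))|cv2.inRange(hsv,(172,150,120),(180,255,255))
# depth-based
for nm,(x0,y0,x1,y1),z0,z1 in [('mill',(275,275,315,315),.15,.2),('jar',(250,245,283,280),.09,.13),('shaker',(314,255,342,282),.08,.12),('match',(284,252,314,276),.017,.03),('turq1',(358,245,388,275),.05,.12),('turq2',(358,280,388,310),.05,.12),('tea',(408,272,430,293),.012,.03),('board',(140,240,222,345),.01,.035)]:
    q=C[y0:y1,x0:x1].reshape(-1,3);q=q[(q[:,2]>z0)&(q[:,2]<z1)]
    if len(q):
        r=cv2.minAreaRect(q[:,:2].astype(np.float32));print(nm,len(q),np.round(r[0],4),np.round(r[1],4),round(r[2],1),'zmax',np.round(np.percentile(q[:,2],[50,98]),3))
E
```

```text
caddy [0.4791 0.02  ] [0.2357 0.1654] 85.62
board [0.4437 0.3021] [0.2008 0.2617] 87.78
tray [ 0.4276 -0.2771] [0.1463 0.0888] 1.38
mill 360 [0.4422 0.0225] [0.0426 0.0428] 0.4 zmax [0.166 0.18 ]
jar 325 [0.512  0.0859] [0.0429 0.0424] 1.0 zmax [0.114 0.118]
shaker 178 [ 0.5015 -0.0482] [0.0319 0.0322] 0.7 zmax [0.093 0.099]
match 360 [0.51   0.0186] [0.0558 0.0374] 77.5 zmax [0.024 0.029]
turq1 200 [ 0.5249 -0.1567] [0.0354 0.0336] 42.7 zmax [0.084 0.091]
turq2 209 [ 0.4376 -0.1607] [0.0338 0.0357] 61.8 zmax [0.083 0.091]
tea 119 [ 0.4698 -0.2759] [0.0363 0.038 ] 0.6 zmax [0.014 0.021]
board 8397 [0.4409 0.2999] [0.2501 0.1982] 0.9 zmax [0.02  0.025]
```

View pics/crop0.png

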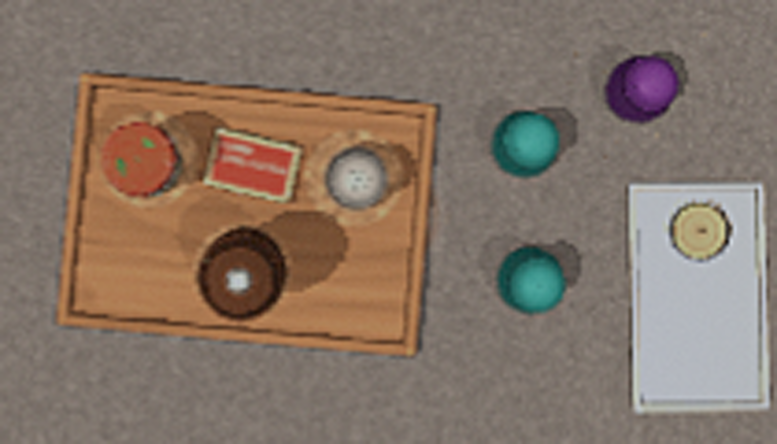

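The crop shows the grey-capped shaker at (357,178), on the right-hand cork pad in the caddy. The look-alikes are all outside the caddy. The mill is in front, the jar on the left pad and the box in between. I'll turn the tool so it closes along world x, then move over the mill.

```bash
python3 -m jog '[{"slide":[0,0,0],"twist":0.114,"claw":1},{"slide":[0,0,0],"twist":0.114,"claw":1},{"slide":[0,0,0],"twist":0.114,"claw":1},{"slide":[0,0,0],"twist":0.114,"claw":1},{"slide":[0,0,0],"twist":0.114,"claw":1}]' 40 && python3 -m jog '[{"slide":[0,0,0],"twist":0.114,"claw":1},{"slide":[0,0,0],"twist":0.114,"claw":1},{"slide":[0,0,0],"twist":0.114,"claw":1},{"slide":[0,0,0],"twist":0.114,"claw":1},{"slide":[0,0,0],"twist":0.114,"claw":1},{"slide":[0,0,0],"twist":0,"claw":1}]'
python3 -m jog '[{"slide":[-39,12.9,0],"twist":0,"claw":1},{"slide":[-39,12.9,0],"twist":0,"claw":1},{"slide":[-39,12.9,0],"twist":0,"claw":1},{"slide":[-39,12.9,0],"twist":0,"claw":1},{"slide":[-39,12.9,0],"twist":0,"claw":1},{"slide":[-39,12.9,0],"twist":0,"claw":1},{"slide":[-39,12.9,0],"twist":0,"claw":1}]'
```

```text
time_s: 0.52
eef_pos: [0.2607, 0.5675, 0.2447]
tool_rot: [-0.0, 0.482, 0.876, -0.001]
ft_force: [1.0, -0.0, 0.0]
grip_width: 0.0854
grip_force: 0.0
time_s: 1.02
eef_pos: [0.2607, 0.5676, 0.2448]
tool_rot: [0.0, 0.708, 0.706, -0.001]
ft_force: [-0.1, 0.6, 0.2]
grip_width: 0.0857
grip_force: 0.0
time_s: 1.6
eef_pos: [0.3513, 0.2931, 0.2453]
tool_rot: [0.0, 0.706, 0.709, -0.0]
ft_force: [1.1, -0.2, -0.3]
grip_width: 0.0855
grip_force: 0.0
```

```bash
python3 -m jog '[{"slide":[-38.6,12.9,0],"twist":0,"claw":1},{"slide":[-38.6,12.9,0],"twist":0,"claw":1},{"slide":[-38.6,12.9,0],"twist":0,"claw":1},{"slide":[-38.6,12.9,0],"twist":0,"claw":1},{"slide":[-38.6,12.9,0],"twist":0,"claw":1},{"slide":[-38.6,12.9,0],"twist":0,"claw":1},{"slide":[-38.6,12.9,0],"twist":0,"claw":1},{"slide":[0,0,0],"twist":0,"claw":1}]'
python3 - <<'E'
from h import *
print(np.round(manip.get_state()['eef_pos'],4))
P=manip.camera_params('wrist');im,d=manip.read_camera('wrist');cv2.imwrite('pics/w1.png',im)
C=cloud(d,P);q=C.reshape(-1,3)
for nm,(cx,cy),z0,z1 in [('mill',(.442,.0225),.12,.2),('jar',(.513,.086),.09,.13),('sh',(.5025,-.049),.08,.12),('box',(.51,.018),.02,.028)]:
    s=q[(np.hypot(q[:,0]-cx,q[:,1]-cy)<.036)&(q[:,2]>z0)&(q[:,2]<z1)]
    if len(s)>20:
        r=cv2.minAreaRect(s[:,:2].astype(np.float32));print(nm,len(s),np.round(r[0],4),np.round(r[1],4),round(r[2],1))
E
```

```text
time_s: 2.27
eef_pos: [0.4455, 0.0181, 0.2458]
tool_rot: [0.003, 0.709, 0.706, 0.001]
ft_force: [0.1, 0.7, 0.0]
grip_width: 0.0858
grip_force: 0.0
[0.4455 0.0181 0.2458]
mill 4879 [0.4432 0.0233] [0.0456 0.0509] 63.8
jar 3419 [0.5117 0.0828] [0.0438 0.0443] 68.9
sh 1171 [ 0.5003 -0.049 ] [0.0339 0.0315] 12.0
box 2109 [0.5105 0.0154] [0.0562 0.0378] 77.4
```

View pics/w1.png

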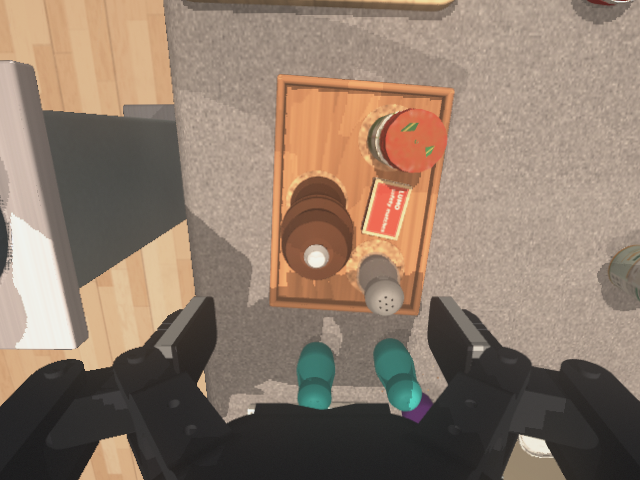

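The mill is under the hand at (317,240), the jar at (413,140), the box at (388,208) and the grey shaker at (385,295). Now descend, check the position and grip.

```bash
python3 -m jog '[{"slide":[0,0,0],"twist":0,"claw":1},{"slide":[0,0,15],"twist":0,"claw":1},{"slide":[0,0,15],"twist":0,"claw":1},{"slide":[0,0,0],"twist":0,"claw":1},{"slide":[0,0,0],"twist":0,"claw":1}]'
```

```text
time_s: 2.73
eef_pos: [0.4402, 0.0263, 0.2149]
tool_rot: [-0.001, 0.706, 0.708, -0.001]
ft_force: [-0.2, 1.2, 0.6]
grip_width: 0.0857
grip_force: 0.0
```

```bash
python3 -m jog '[{"slide":[-3,2,15],"twist":0,"claw":1},{"slide":[0,0,20],"twist":0,"claw":1},{"slide":[0,0,20],"twist":0,"claw":1},{"slide":[0,0,15],"twist":0,"claw":1},{"slide":[0,0,7],"twist":0,"claw":1},{"slide":[0,0,0],"twist":0,"claw":1},{"slide":[0,0,0],"twist":0,"claw":0.5},{"slide":[0,0,0],"twist":0,"claw":0.4}]' 40
python3 -m jog '[{"slide":[0,0,0],"twist":0,"claw":0.3},{"slide":[0,0,0],"twist":0,"claw":0.3},{"slide":[0,0,0],"twist":0,"claw":0.3},{"slide":[0,0,0],"twist":0,"claw":0.3},{"slide":[0,0,0],"twist":0,"claw":0.3}]' 40
```

```text
time_s: 3.4
eef_pos: [0.4443, 0.0219, 0.1393]
tool_rot: [0.001, 0.707, 0.707, 0.001]
ft_force: [-0.4, -0.4, 0.9]
grip_width: 0.0638
grip_force: 0.0
time_s: 3.82
eef_pos: [0.444, 0.0216, 0.1395]
tool_rot: [0.001, 0.707, 0.707, 0.001]
ft_force: [-0.4, 0.7, 7.5]
grip_width: 0.0517
grip_force: 40.9
```

```bash
python3 -m jog '[{"slide":[0,0,-5],"twist":0,"claw":0.3},{"slide":[0,0,-12],"twist":0,"claw":0.3},{"slide":[0,0,-18],"twist":0,"claw":0.3},{"slide":[0,0,-18],"twist":0,"claw":0.3},{"slide":[0,0,-12],"twist":0,"claw":0.3},{"slide":[0,0,-5],"twist":0,"claw":0.3},{"slide":[0,0,0],"twist":0,"claw":0.3}]'
python3 -m jog '[{"slide":[10,0,0],"twist":0,"claw":0.3},{"slide":[20,0,0],"twist":0,"claw":0.3},{"slide":[28,0,0],"twist":0,"claw":0.3},{"slide":[28,0,0],"twist":0,"claw":0.3},{"slide":[28,0,0],"twist":0,"claw":0.3},{"slide":[28,0,0],"twist":0,"claw":0.3},{"slide":[28,0,0],"twist":0,"claw":0.3},{"slide":[28,0,0],"twist":0,"claw":0.3}]'
python3 -m jog '[{"slide":[28,0,0],"twist":0,"claw":0.3},{"slide":[28,2,0],"twist":0,"claw":0.3},{"slide":[28,2,0],"twist":0,"claw":0.3},{"slide":[24,2,0],"twist":0,"claw":0.3},{"slide":[20,0,0],"twist":0,"claw":0.3},{"slide":[12,0,0],"twist":0,"claw":0.3},{"slide":[0,0,0],"twist":0,"claw":0.3},{"slide":[0,0,0],"twist":0,"claw":0.3}]'
```

```text
time_s: 4.4
eef_pos: [0.4442, 0.0216, 0.2096]
tool_rot: [0.001, 0.707, 0.707, 0.001]
ft_force: [-0.1, -0.0, -2.0]
grip_width: 0.0519
grip_force: 42.3
time_s: 5.07
eef_pos: [0.4421, 0.2215, 0.2069]
tool_rot: [-0.001, 0.707, 0.707, -0.001]
ft_force: [0.8, -0.1, -1.1]
grip_width: 0.0521
grip_force: 42.4
time_s: 5.73
eef_pos: [0.4485, 0.3596, 0.2071]
tool_rot: [-0.0, 0.707, 0.708, -0.001]
ft_force: [-0.1, 0.6, -1.8]
grip_width: 0.0524
grip_force: 42.4
```

```bash
python3 -m jog '[{"slide":[0,0,8],"twist":0,"claw":0.3},{"slide":[0,0,14],"twist":0,"claw":0.3},{"slide":[0,0,14],"twist":0,"claw":0.3},{"slide":[0,0,9],"twist":0,"claw":0.3},{"slide":[0,0,5],"twist":0,"claw":0.3},{"slide":[0,0,1],"twist":0,"claw":0.3},{"slide":[0,0,1],"twist":0,"claw":0.3},{"slide":[0,0,0],"twist":0,"claw":0.3}]'
python3 -m jog '[{"slide":[0,0,1],"twist":0,"claw":0.3},{"slide":[0,0,0],"twist":0,"claw":0.3}]'
```

```text
time_s: 6.4
eef_pos: [0.45, 0.3596, 0.1566]
tool_rot: [0.0, 0.707, 0.707, 0.0]
ft_force: [0.2, -0.0, -2.2]
grip_width: 0.0522
grip_force: 42.4
time_s: 6.57
eef_pos: [0.4499, 0.3599, 0.1558]
tool_rot: [0.0, 0.707, 0.707, 0.001]
ft_force: [-0.6, -0.2, -1.7]
grip_width: 0.0521
grip_force: 42.4
```

```bash
python3 -m jog '[{"slide":[0,0,1],"twist":0,"claw":0.3},{"slide":[0,0,0],"twist":0,"claw":0.3}]';python3 -m jog '[{"slide":[0,0,1],"twist":0,"claw":0.3},{"slide":[0,0,0],"twist":0,"claw":0.3}]' | grep -E "eef|ft";python3 -m jog '[{"slide":[0,0,0.7],"twist":0,"claw":0.3},{"slide":[0,0,0],"twist":0,"claw":0.3}]' | grep -E "eef|ft"
```

```text
time_s: 6.73
eef_pos: [0.4496, 0.3598, 0.1545]
tool_rot: [0.0, 0.707, 0.707, 0.0]
ft_force: [0.5, 0.5, -1.5]
grip_width: 0.0521
grip_force: 42.4
eef_pos: [0.4496, 0.3597, 0.1533]
ft_force: [0.6, 0.3, -1.8]
eef_pos: [0.4496, 0.3598, 0.1532]
ft_force: [-1.1, 0.4, 2.8]
```

```bash
python3 -m jog '[{"slide":[0,0,0],"twist":0,"claw":0.7},{"slide":[0,0,0],"twist":0,"claw":0.85},{"slide":[0,0,0],"twist":0,"claw":1},{"slide":[0,0,0],"twist":0,"claw":1},{"slide":[0,0,-10],"twist":0,"claw":1},{"slide":[0,0,-25],"twist":0,"claw":1},{"slide":[0,0,-30],"twist":0,"claw":1},{"slide":[0,0,-15],"twist":0,"claw":1}]'
python3 -m jog '[{"slide":[-15,3,0],"twist":0,"claw":1},{"slide":[-30,7,0],"twist":0,"claw":1},{"slide":[-38,9,0],"twist":0,"claw":1},{"slide":[-38,9,0],"twist":0,"claw":1},{"slide":[-38,9,0],"twist":0,"claw":1},{"slide":[-38,9,0],"twist":0,"claw":1},{"slide":[-38,9,0],"twist":0,"claw":1},{"slide":[-25,5,0],"twist":0,"claw":1}]'
python3 -m jog '[{"slide":[-15,2,0],"twist":0,"claw":1},{"slide":[0,0,0],"twist":0,"claw":1},{"slide":[0,0,0],"twist":0,"claw":1},{"slide":[0,0,0],"twist":0,"claw":1}]'
python3 - <<'E'
from h import *
im,d=manip.read_camera('scene');cv2.imwrite('pics/s2.png',im)
P=manip.camera_params('top')
im,d=manip.read_camera('top');q=cloud(d,P).reshape(-1,3)
s=q[(np.hypot(q[:,0]-.45,q[:,1]-.36)<.05)&(q[:,2]>.16)]
print(np.round(np.r_[s.mean(0),s.max(0)],4))
print(np.round(manip.get_state()['eef_pos'],4))
E
```

```text
time_s: 7.73
eef_pos: [0.4509, 0.3604, 0.2362]
tool_rot: [0.001, 0.707, 0.707, 0.002]
ft_force: [0.2, 0.5, -0.8]
grip_width: 0.0854
grip_force: 0.0
time_s: 8.4
eef_pos: [0.5107, 0.0965, 0.2335]
tool_rot: [0.001, 0.708, 0.706, 0.0]
ft_force: [0.0, 0.4, 0.4]
grip_width: 0.0855
grip_force: 0.0
time_s: 8.73
eef_pos: [0.5114, 0.0853, 0.233]
tool_rot: [-0.0, 0.707, 0.707, 0.0]
ft_force: [0.3, -0.1, 0.3]
grip_width: 0.0854
grip_force: 0.0
[0.4484 0.355  0.1797 0.4697 0.3778 0.1974]
[0.5112 0.0858 0.2328]
```

View pics/s2.png

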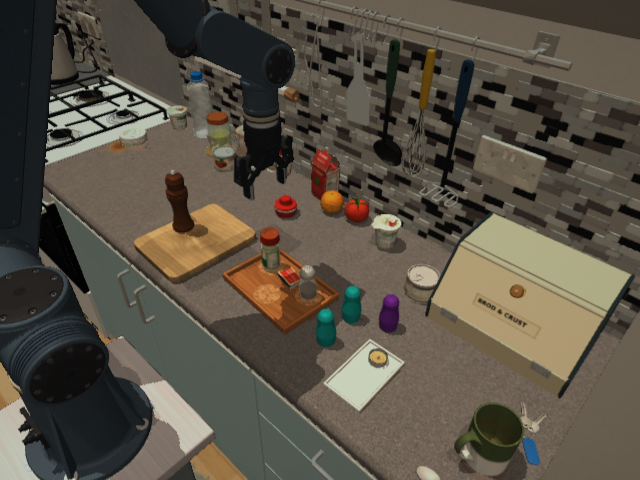

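The mill stands upright on the board at (180,205). Next is the jar.

```bash
python3 -m jog '[{"slide":[-1,1,20],"twist":0,"claw":1},{"slide":[0,0,35],"twist":0,"claw":1},{"slide":[0,0,35],"twist":0,"claw":1},{"slide":[0,0,30],"twist":0,"claw":1},{"slide":[0,0,20],"twist":0,"claw":1},{"slide":[0,0,11],"twist":0,"claw":1},{"slide":[0,0,0],"twist":0,"claw":1},{"slide":[0,0,0],"twist":0,"claw":0.5}]' 30
python3 -m jog '[{"slide":[0,0,0],"twist":0,"claw":0.4},{"slide":[0,0,0],"twist":0,"claw":0.3},{"slide":[0,0,0],"twist":0,"claw":0.2},{"slide":[0,0,0],"twist":0,"claw":0.2},{"slide":[0,0,0],"twist":0,"claw":0.2},{"slide":[0,0,0],"twist":0,"claw":0.2},{"slide":[0,0,0],"twist":0,"claw":0.2}]' 30
```

```text
time_s: 9.5
eef_pos: [0.5122, 0.0847, 0.0812]
tool_rot: [-0.001, 0.707, 0.708, -0.0]
ft_force: [0.2, -0.1, 0.0]
grip_width: 0.0754
grip_force: 0.0
time_s: 10.08
eef_pos: [0.5133, 0.0838, 0.0829]
tool_rot: [0.001, 0.707, 0.707, 0.001]
ft_force: [-1.6, -0.0, 7.5]
grip_width: 0.0439
grip_force: 30.4
```

```bash
python3 -m jog '[{"slide":[0,0,-5],"twist":0,"claw":0.2},{"slide":[0,0,-12],"twist":0,"claw":0.2},{"slide":[0,0,-18],"twist":0,"claw":0.2},{"slide":[0,0,-15],"twist":0,"claw":0.2},{"slide":[0,0,-8],"twist":0,"claw":0.2},{"slide":[0,0,-2],"twist":0,"claw":0.2},{"slide":[0,0,0],"twist":0,"claw":0.2}]'
python3 -m jog '[{"slide":[8,-6,0],"twist":0,"claw":0.2},{"slide":[18,-15,0],"twist":0,"claw":0.2},{"slide":[25,-20,0],"twist":0,"claw":0.2},{"slide":[25,-20,0],"twist":0,"claw":0.2},{"slide":[25,-20,0],"twist":0,"claw":0.2},{"slide":[25,-20,0],"twist":0,"claw":0.2},{"slide":[20,-16,0],"twist":0,"claw":0.2},{"slide":[14,-11,0],"twist":0,"claw":0.2}]'
python3 -m jog '[{"slide":[6,-5,0],"twist":0,"claw":0.2},{"slide":[0,0,0],"twist":0,"claw":0.2},{"slide":[0,0,0],"twist":0,"claw":0.2},{"slide":[0,0,0],"twist":0,"claw":0.2}]'
python3 - <<'E'
from h import *
im,d=manip.read_camera('scene');cv2.imwrite('pics/s3.png',cv2.resize(im[150:350,90:390],None,fx=2.5,fy=2.5))
E
```

```text
time_s: 10.67
eef_pos: [0.5128, 0.0836, 0.1421]
tool_rot: [0.0, 0.707, 0.707, 0.0]
ft_force: [-0.2, -0.9, -1.1]
grip_width: 0.0437
grip_force: 30.8
time_s: 11.33
eef_pos: [0.3808, 0.245, 0.1406]
tool_rot: [-0.001, 0.707, 0.708, -0.002]
ft_force: [0.6, -0.6, -0.6]
grip_width: 0.0436
grip_force: 30.7
time_s: 11.67
eef_pos: [0.3803, 0.2493, 0.1414]
tool_rot: [0.0, 0.707, 0.707, 0.0]
ft_force: [0.2, 0.4, -0.7]
grip_width: 0.0434
grip_force: 30.7
```

View pics/s3.png

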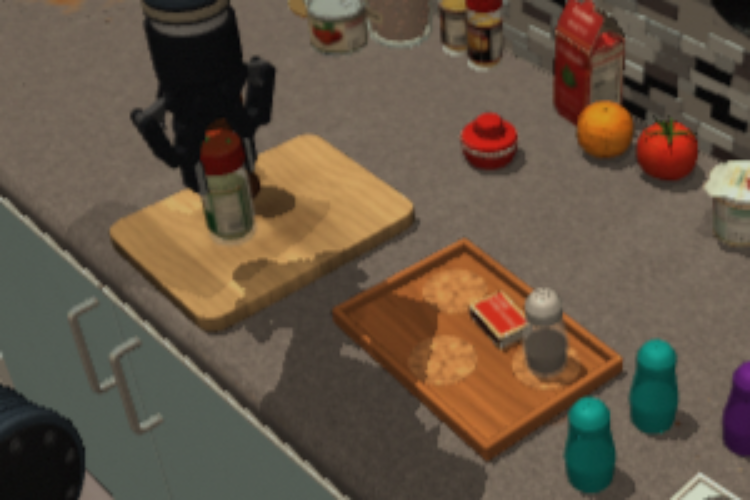

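The jar hangs upright in the gripper at (228,190) in the crop. Lower it.

```bash
python3 -m jog '[{"slide":[0,0,8],"twist":0,"claw":0.2},{"slide":[0,0,14],"twist":0,"claw":0.2},{"slide":[0,0,12],"twist":0,"claw":0.2},{"slide":[0,0,7],"twist":0,"claw":0.2},{"slide":[0,0,0],"twist":0,"claw":0.2},{"slide":[0,0,1],"twist":0,"claw":0.2},{"slide":[0,0,1],"twist":0,"claw":0.2},{"slide":[0,0,0],"twist":0,"claw":0.2}]' | grep -E "eef|ft"
python3 -m jog '[{"slide":[0,0,1],"twist":0,"claw":0.2},{"slide":[0,0,0],"twist":0,"claw":0.2}]'| grep -E "eef|ft"
python3 -m jog '[{"slide":[0,0,1],"twist":0,"claw":0.2},{"slide":[0,0,0],"twist":0,"claw":0.2}]'| grep -E "eef|ft"
```

```text
eef_pos: [0.3799, 0.2497, 0.0989]
ft_force: [0.6, 0.3, -0.6]
eef_pos: [0.3797, 0.2498, 0.0979]
ft_force: [-1.2, 0.4, -0.6]
eef_pos: [0.3796, 0.2497, 0.0967]
ft_force: [-0.7, -0.7, -1.0]
```

```bash
python3 -m jog '[{"slide":[0,0,0.7],"twist":0,"claw":0.2},{"slide":[0,0,0],"twist":0,"claw":0.2}]'| grep -E "eef|ft"
python3 -m jog '[{"slide":[0,0,0.7],"twist":0,"claw":0.2},{"slide":[0,0,0],"twist":0,"claw":0.2}]'| grep -E "eef|ft"
```

```text
eef_pos: [0.3796, 0.2498, 0.0965]
ft_force: [-1.0, 0.1, 4.5]
eef_pos: [0.3795, 0.2498, 0.0964]
ft_force: [-2.1, -0.3, 11.5]
```

```bash
python3 -m jog '[{"slide":[0,0,-1],"twist":0,"claw":0.3},{"slide":[0,0,0],"twist":0,"claw":0.7},{"slide":[0,0,0],"twist":0,"claw":0.9},{"slide":[0,0,0],"twist":0,"claw":1},{"slide":[0,0,-10],"twist":0,"claw":1},{"slide":[0,0,-25],"twist":0,"claw":1},{"slide":[0,0,-25],"twist":0,"claw":1},{"slide":[0,0,-15],"twist":0,"claw":1}]'
python3 -m jog '[{"slide":[-15,6,0],"twist":0,"claw":1},{"slide":[-28,12,0],"twist":0,"claw":1},{"slide":[-37,15,0],"twist":0,"claw":1},{"slide":[-37,15,0],"twist":0,"claw":1},{"slide":[-37,15,0],"twist":0,"claw":1},{"slide":[-37,15,0],"twist":0,"claw":1},{"slide":[-37,15,0],"twist":0,"claw":1},{"slide":[-37,15,0],"twist":0,"claw":1}]' | grep -E "eef|ft"
python3 -m jog '[{"slide":[-22,9,0],"twist":0,"claw":1},{"slide":[-11,5,0],"twist":0,"claw":1},{"slide":[0,0,0],"twist":0,"claw":1},{"slide":[0,0,0],"twist":0,"claw":1},{"slide":[0,0,0],"twist":0,"claw":1}]'
python3 - <<'E'
from h import *
im,d=manip.read_camera('scene');cv2.imwrite('pics/s4.png',im)
print(np.round(manip.get_state()['eef_pos'],4))
P=manip.camera_params('wrist');im,d=manip.read_camera('wrist');cv2.imwrite('pics/w4.png',im)
q=cloud(d,P).reshape(-1,3)
s=q[(np.hypot(q[:,0]-.5025,q[:,1]+.049)<.036)&(q[:,2]>.08)&(q[:,2]<.11)]
r=cv2.minAreaRect(s[:,:2].astype(np.float32));print(len(s),np.round(r[0],4),np.round(r[1],4))
E
```

```text
time_s: 13.72
eef_pos: [0.3801, 0.2499, 0.1727]
tool_rot: [0.0, 0.707, 0.707, 0.001]
ft_force: [0.6, 0.9, -0.6]
grip_width: 0.0853
grip_force: 0.0
eef_pos: [0.4878, -0.0173, 0.171]
ft_force: [0.4, 0.6, 0.3]
time_s: 14.8
eef_pos: [0.5001, -0.0466, 0.1708]
tool_rot: [-0.001, 0.707, 0.708, -0.0]
ft_force: [0.6, 0.8, -1.0]
grip_width: 0.0852
grip_force: 0.0
[ 0.5001 -0.0464  0.1709]
2268 [ 0.5009 -0.0505] [0.034  0.0335]
```

View pics/s4.png

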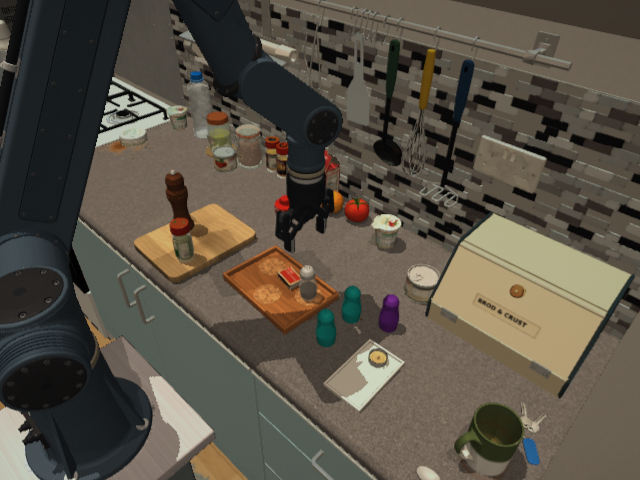

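Mill at (178,200) and jar at (181,240) stand upright on the board. Now the grey shaker.

```bash
python3 -m jog '[{"slide":[-3,1,15],"twist":0,"claw":1},{"slide":[0,0,30],"twist":0,"claw":1},{"slide":[0,0,30],"twist":0,"claw":1},{"slide":[0,0,25],"twist":0,"claw":1},{"slide":[0,0,12],"twist":0,"claw":1},{"slide":[0,0,5],"twist":0,"claw":1},{"slide":[0,0,0],"twist":0,"claw":1},{"slide":[0,0,0],"twist":0,"claw":0.5}]' 30
python3 -m jog '[{"slide":[0,0,0],"twist":0,"claw":0.4},{"slide":[0,0,0],"twist":0,"claw":0.3},{"slide":[0,0,0],"twist":0,"claw":0.2},{"slide":[0,0,0],"twist":0,"claw":0.2},{"slide":[0,0,0],"twist":0,"claw":0.2},{"slide":[0,0,0],"twist":0,"claw":0.2},{"slide":[0,0,0],"twist":0,"claw":0.2}]' 30
python3 -m jog '[{"slide":[0,0,-5],"twist":0,"claw":0.2},{"slide":[0,0,-12],"twist":0,"claw":0.2},{"slide":[0,0,-20],"twist":0,"claw":0.2},{"slide":[0,0,-22],"twist":0,"claw":0.2},{"slide":[0,0,-12],"twist":0,"claw":0.2},{"slide":[0,0,-5],"twist":0,"claw":0.2},{"slide":[0,0,0],"twist":0,"claw":0.2}]'
```

```text
time_s: 15.57
eef_pos: [0.5027, -0.0506, 0.0546]
tool_rot: [0.0, 0.707, 0.708, 0.0]
ft_force: [0.1, -0.5, 0.8]
grip_width: 0.0755
grip_force: 0.0
time_s: 16.15
eef_pos: [0.5029, -0.0514, 0.0555]
tool_rot: [0.001, 0.707, 0.707, 0.0]
ft_force: [-0.2, 0.7, 6.4]
grip_width: 0.0384
grip_force: 29.4
time_s: 16.73
eef_pos: [0.5033, -0.0516, 0.1317]
tool_rot: [0.001, 0.707, 0.707, 0.001]
ft_force: [0.3, -0.1, -1.0]
grip_width: 0.0382
grip_force: 30.0
```

```bash
python3 -m jog '[{"slide":[10,0,0],"twist":0,"claw":0.2},{"slide":[20,0,0],"twist":0,"claw":0.2},{"slide":[28,0,0],"twist":0,"claw":0.2},{"slide":[28,0,0],"twist":0,"claw":0.2},{"slide":[28,0,0],"twist":0,"claw":0.2},{"slide":[28,0,0],"twist":0,"claw":0.2},{"slide":[28,0,0],"twist":0,"claw":0.2},{"slide":[28,0,0],"twist":0,"claw":0.2}]' | grep -E "eef|wid"
python3 -m jog '[{"slide":[28,0,0],"twist":0,"claw":0.2},{"slide":[28,0,0],"twist":0,"claw":0.2},{"slide":[24,0,0],"twist":0,"claw":0.2},{"slide":[14,0,0],"twist":0,"claw":0.2},{"slide":[8,0,0],"twist":0,"claw":0.2},{"slide":[0,0,0],"twist":0,"claw":0.2},{"slide":[0,0,0],"twist":0,"claw":0.2},{"slide":[0,0,0],"twist":0,"claw":0.2}]'
python3 -m jog '[{"slide":[0,0,8],"twist":0,"claw":0.2},{"slide":[0,0,18],"twist":0,"claw":0.2},{"slide":[0,0,18],"twist":0,"claw":0.2},{"slide":[0,0,10],"twist":0,"claw":0.2},{"slide":[0,0,4],"twist":0,"claw":0.2},{"slide":[0,0,0],"twist":0,"claw":0.2},{"slide":[0,0,0],"twist":0,"claw":0.2}]'| grep -E "eef|ft"
python3 - <<'E'
from h import *
im,d=manip.read_camera('scene');cv2.imwrite('pics/s5.png',cv2.resize(im[150:350,90:390],None,fx=2.5,fy=2.5))
E
```

```text
eef_pos: [0.501, 0.1486, 0.1288]
grip_width: 0.0391
time_s: 18.07
eef_pos: [0.5021, 0.2478, 0.1296]
tool_rot: [-0.0, 0.707, 0.707, -0.001]
ft_force: [-0.3, -0.3, -2.3]
grip_width: 0.0388
grip_force: 30.0
eef_pos: [0.5029, 0.2484, 0.0723]
ft_force: [-0.4, -0.5, -0.8]
```

View pics/s5.png

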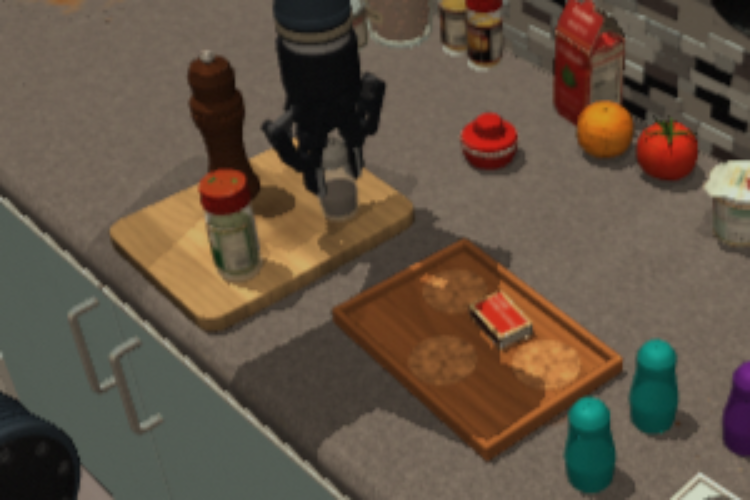

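The shaker is upright over the board at (338,190) in the crop, and all three pads are empty. Lower the last few mm.

```bash
python3 -m jog '[{"slide":[0,0,1],"twist":0,"claw":0.2},{"slide":[0,0,0.8],"twist":0,"claw":0.2},{"slide":[0,0,0],"twist":0,"claw":0.2}]'| grep -E "eef|ft"
python3 -m jog '[{"slide":[0,0,0.8],"twist":0,"claw":0.2},{"slide":[0,0,0],"twist":0,"claw":0.2}]'| grep -E "eef|ft"
python3 -m jog '[{"slide":[0,0,0.8],"twist":0,"claw":0.2},{"slide":[0,0,0],"twist":0,"claw":0.2}]'| grep -E "eef|ft"
```

```text
eef_pos: [0.5028, 0.2488, 0.0709]
ft_force: [-0.2, 0.6, -0.4]
eef_pos: [0.5026, 0.2488, 0.0698]
ft_force: [0.3, -0.4, -1.6]
eef_pos: [0.5027, 0.2487, 0.0692]
ft_force: [0.2, -1.3, 2.3]
```

```bash
python3 - <<'E'
from h import *
P=manip.camera_params('top');im,d=manip.read_camera('top');q=cloud(d,P).reshape(-1,3)
hsv=cv2.cvtColor(im,cv2.COLOR_BGR2HSV)
for i in range(1):
    s=q[(np.abs(q[:,0]-.51)<.033)&(np.abs(q[:,1]-.0186)<.036)&(q[:,2]>.019)&(q[:,2]<.032)]
    r=cv2.minAreaRect(s[:,:2].astype(np.float32));print(len(s),np.round(r[0],4),np.round(r[1],4),r[2])
cv2.imwrite('pics/t5.png',im)
E
```

```text
354 [0.5098 0.0187] [0.0556 0.0374] 76.67249298095703
```

```bash
python3 -m jog '[{"slide":[0,0,0],"twist":0,"claw":0.5},{"slide":[0,0,0],"twist":0,"claw":0.8},{"slide":[0,0,0],"twist":0,"claw":1},{"slide":[0,0,0],"twist":0,"claw":1},{"slide":[0,0,-10],"twist":0,"claw":1},{"slide":[0,0,-25],"twist":0,"claw":1},{"slide":[0,0,-25],"twist":0,"claw":1},{"slide":[0,0,-15],"twist":0,"claw":1}]' | grep -E "eef|ft"
python3 -m jog '[{"slide":[-15,0,0],"twist":0,"claw":1},{"slide":[-32,1,0],"twist":0,"claw":1},{"slide":[-38,1,0],"twist":0,"claw":1},{"slide":[-38,1,0],"twist":0,"claw":1},{"slide":[-38,1,0],"twist":0,"claw":1},{"slide":[-37,1,0],"twist":0,"claw":1},{"slide":[-22,1,0],"twist":0,"claw":0.54},{"slide":[-10,0,0],"twist":0,"claw":0.54}]' | grep -E "eef|ft"
python3 -m jog '[{"slide":[0,0,0],"twist":0.114,"claw":0.54},{"slide":[0,0,0],"twist":0.114,"claw":0.54},{"slide":[0,0,0],"twist":0,"claw":0.54},{"slide":[0,0,0],"twist":0,"claw":0.54},{"slide":[0,0,0],"twist":0,"claw":0.54},{"slide":[0,0,0],"twist":0,"claw":0.54}]'
python3 - <<'E'
from h import *
im,d=manip.read_camera('scene');cv2.imwrite('pics/s6.png',im)
print(np.round(manip.get_state()['eef_pos'],4))
P=manip.camera_params('wrist');im,d=manip.read_camera('wrist');cv2.imwrite('pics/w6.png',im)
q=cloud(d,P).reshape(-1,3)
s=q[(np.abs(q[:,0]-.51)<.033)&(np.abs(q[:,1]-.0186)<.036)&(q[:,2]>.019)&(q[:,2]<.032)]
r=cv2.minAreaRect(s[:,:2].astype(np.float32));print(len(s),np.round(r[0],4),np.round(r[1],4),r[2],np.median(s[:,2]))
E
```

```text
eef_pos: [0.5035, 0.249, 0.1465]
ft_force: [0.6, -0.1, -0.5]
eef_pos: [0.5092, 0.0156, 0.1446]
ft_force: [-0.5, -0.9, 0.7]
time_s: 21.17
eef_pos: [0.5085, 0.0193, 0.144]
tool_rot: [0.0, 0.782, 0.623, 0.0]
ft_force: [0.3, 0.5, 0.3]
grip_width: 0.0459
grip_force: 0.0
[0.5085 0.0192 0.1439]
3861 [0.5108 0.0153] [0.0566 0.0375] 77.38593292236328 0.02462810738126217
```

View pics/w6.png

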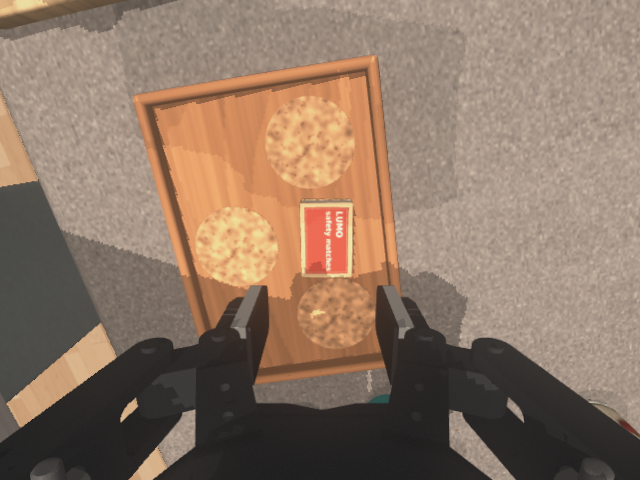

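The box lies at (328,238) between the two fingertips, aligned with the tool. Descend in two stages.

```bash
python3 -m jog '[{"slide":[0,0.5,20],"twist":0,"claw":0.54},{"slide":[0,0.5,30],"twist":0,"claw":0.54},{"slide":[0,0,30],"twist":0,"claw":0.54},{"slide":[0,0,16],"twist":0,"claw":0.54},{"slide":[0,0,8],"twist":0,"claw":0.54},{"slide":[0,0,0],"twist":0,"claw":0.54},{"slide":[0,0,0],"twist":0,"claw":0.54}]' 20
python3 -m jog '[{"slide":[0,0,4],"twist":0,"claw":0.54},{"slide":[0,0,4],"twist":0,"claw":0.54},{"slide":[0,0,0],"twist":0,"claw":0.54}]' | grep -E "eef|ft"
```

```text
time_s: 21.85
eef_pos: [0.5097, 0.0185, 0.0399]
tool_rot: [-0.0, 0.783, 0.622, -0.0]
ft_force: [0.7, 0.2, 0.7]
grip_width: 0.0466
grip_force: 0.0
eef_pos: [0.5098, 0.0184, 0.0322]
ft_force: [0.4, 0.4, 0.0]
```

```bash
python3 -m jog '[{"slide":[0,0,4],"twist":0,"claw":0.54},{"slide":[0,0,0],"twist":0,"claw":0.54},{"slide":[0,0,0],"twist":0,"claw":0.54}]' | grep -E "eef|ft"
python3 -m jog '[{"slide":[0,0,3],"twist":0,"claw":0.54},{"slide":[0,0,0],"twist":0,"claw":0.54},{"slide":[0,0,0],"twist":0,"claw":0.54}]' | grep -E "eef|ft"
```

```text
eef_pos: [0.5095, 0.0185, 0.0278]
ft_force: [-0.7, 0.3, 0.4]
eef_pos: [0.5094, 0.0185, 0.0247]
ft_force: [0.4, -1.3, 0.1]
```

```bash
python3 -m jog '[{"slide":[0,0,1],"twist":0,"claw":0.4},{"slide":[0,0,0],"twist":0,"claw":0.3},{"slide":[0,0,0],"twist":0,"claw":0.25},{"slide":[0,0,0],"twist":0,"claw":0.25},{"slide":[0,0,0],"twist":0,"claw":0.25},{"slide":[0,0,0],"twist":0,"claw":0.25}]' 20
python3 -m jog '[{"slide":[0,0,-4],"twist":0,"claw":0.25},{"slide":[0,0,-10],"twist":0,"claw":0.25},{"slide":[0,0,-25],"twist":0,"claw":0.25},{"slide":[0,0,-35],"twist":0,"claw":0.25},{"slide":[0,0,-35],"twist":0,"claw":0.25},{"slide":[0,0,-15],"twist":0,"claw":0.25},{"slide":[0,0,0],"twist":0,"claw":0.25}]' 20
python3 - <<'E'
from h import *
im,d=manip.read_camera('wrist');cv2.imwrite('pics/w7.png',im[120:480])
E
```

```text
time_s: 23.1
eef_pos: [0.5096, 0.0185, 0.0242]
tool_rot: [0.0, 0.783, 0.622, 0.0]
ft_force: [-0.2, -0.4, 4.8]
grip_width: 0.0379
grip_force: 20.6
time_s: 23.68
eef_pos: [0.5121, 0.0182, 0.1521]
tool_rot: [0.003, 0.783, 0.622, 0.003]
ft_force: [0.9, -0.8, -1.2]
grip_width: 0.0377
grip_force: 20.3
```

View pics/w7.png

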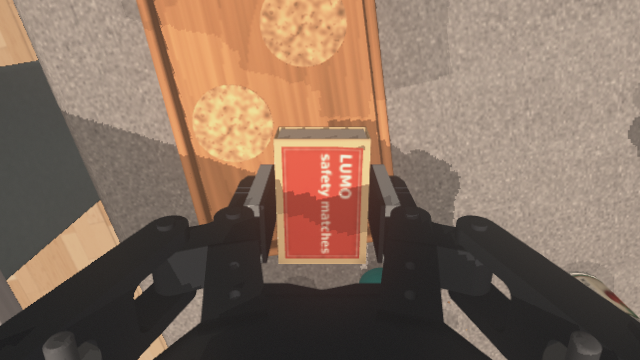

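The box is held square between the pads at (322,200). Now travel to the tray.

```bash
python3 -m jog '[{"slide":[0,0,0],"twist":-0.1,"claw":0.25},{"slide":[0,0,0],"twist":-0.1,"claw":0.25},{"slide":[0,0,0],"twist":-0.028,"claw":0.25},{"slide":[-10,-4,0],"twist":0,"claw":0.25},{"slide":[-25,-10,0],"twist":0,"claw":0.25},{"slide":[-30,-11,0],"twist":0,"claw":0.25},{"slide":[-30,-11,0],"twist":0,"claw":0.25},{"slide":[-30,-11,0],"twist":0,"claw":0.25}]' | grep -E "eef|wid"
python3 -m jog '[{"slide":[-30,-11,0],"twist":0,"claw":0.25},{"slide":[-30,-11,0],"twist":0,"claw":0.25},{"slide":[-30,-11,0],"twist":0,"claw":0.25},{"slide":[-30,-11,0],"twist":0,"claw":0.25},{"slide":[-26,-10,0],"twist":0,"claw":0.25},{"slide":[-16,-6,0],"twist":0,"claw":0.25},{"slide":[-9,-3,0],"twist":0,"claw":0.25},{"slide":[0,0,0],"twist":-0.024,"claw":0.25}]' | grep -E "eef|wid"
python3 -m jog '[{"slide":[0,0,0],"twist":0,"claw":0.25},{"slide":[0,0,0],"twist":0,"claw":0.25},{"slide":[0,0,0],"twist":0,"claw":0.25}]'
python3 - <<'E'
from h import *
P=manip.camera_params('wrist');im,d=manip.read_camera('wrist');cv2.imwrite('pics/w8.png',im)
e=manip.get_state()['eef_pos'];q=cloud(d,P);np.save('w8.npy',d)
f=q.reshape(-1,3)
hsv=cv2.cvtColor(im,cv2.COLOR_BGR2HSV)
s=f[(np.hypot(f[:,0]-e[0],f[:,1]-e[1])<.045)&(np.abs(f[:,2]-(e[2]+.001))<.008)]
print('z of held',np.percentile(f[(np.hypot(f[:,0]-e[0],f[:,1]-e[1])<.02)][:,2],[10,50,90]))
m=((hsv[...,0]<8)|(hsv[...,0]>172))&(hsv[...,1]>130)&(hsv[...,2]>80)
k=m.reshape(-1)&(np.hypot(f[:,0]-e[0],f[:,1]-e[1])<.05)
r=cv2.minAreaRect(f[k][:,:2].astype(np.float32));print('box red',k.sum(),np.round(r[0],4),np.round(r[1],4),r[2],'tcp',np.round(e,4))
w=(hsv[...,1]<50)&(hsv[...,2]>150)&(np.abs(q[...,2]-.007)<.006)&(np.hypot(q[...,0]-.4276,q[...,1]+.277)<.095)
p=q[w];r=cv2.minAreaRect(p[:,:2].astype(np.float32));print('tray',w.sum(),np.round(r[0],4),np.round(r[1],4),r[2])
E
```

```text
eef_pos: [0.4608, -0.1076, 0.1468]
grip_width: 0.038
eef_pos: [0.3985, -0.2793, 0.1471]
grip_width: 0.0381
time_s: 25.32
eef_pos: [0.3995, -0.276, 0.1476]
tool_rot: [-0.001, 0.698, 0.716, 0.0]
ft_force: [-0.1, -0.2, -0.2]
grip_width: 0.0375
grip_force: 20.3
z of held [0.006413   0.14947212 0.22325946]
box red 7436 [ 0.3997 -0.2792] [0.031  0.0505] 1.3919709920883179 tcp [ 0.3997 -0.2761  0.1477]
tray 15487 [ 0.4296 -0.2604] [0.1468 0.1893] 82.17694091796875
```

View pics/w8.png

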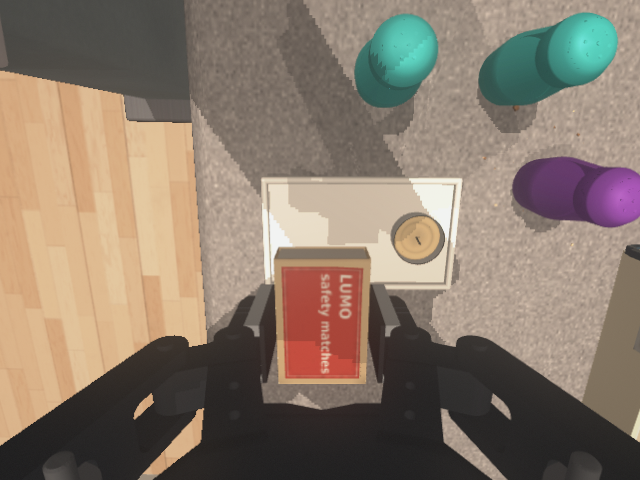

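The box is held at (322,320). The tray is below it, with corners near (262,178), (462,178) and (450,289), and the tea light at (417,239). I'll check the place point from these.

```bash
python3 - <<'E'
from h import *
c=ray('wrist',[(262,178),(462,178),(450,290)],.010)[:,:2];print(np.round(c,4))
a=c[1]-c[0];print(np.linalg.norm(a),np.degrees(np.arctan2(a[1],a[0])),'centre',(c[0]+c[2])/2)
t=ray('wrist',[(418,239)],.020)[0,:2];print('tea',t)
E
```

```text
[[ 0.3547 -0.238 ]
 [ 0.5022 -0.2341]
 [ 0.5043 -0.3238]]
0.14755703628679018 1.4849988710306588 centre [ 0.42950603 -0.28090209]
tea [ 0.47134148 -0.27892038]
```

```bash
python3 -m jog '[{"slide":[-1.5,1.5,15],"twist":0,"claw":0.25},{"slide":[0,0,25],"twist":0,"claw":0.25},{"slide":[0,0,25],"twist":0,"claw":0.25},{"slide":[0,0,25],"twist":0,"claw":0.25},{"slide":[0,0,18],"twist":0,"claw":0.25},{"slide":[0,0,9],"twist":0,"claw":0.25},{"slide":[0,0,2],"twist":0,"claw":0.25},{"slide":[0,0,0],"twist":0,"claw":0.25}]' | grep -E "eef|ft"
python3 -m jog '[{"slide":[0,0,2],"twist":0,"claw":0.25},{"slide":[0,0,1],"twist":0,"claw":0.25},{"slide":[0,0,0],"twist":0,"claw":0.25},{"slide":[0,0,0],"twist":0,"claw":0.25}]' | grep -E "eef|ft"
```

```text
eef_pos: [0.4012, -0.2785, 0.0286]
ft_force: [0.1, -0.3, -0.0]
eef_pos: [0.4014, -0.2793, 0.0265]
ft_force: [0.0, -0.5, 0.0]
```

```bash
python3 -m jog '[{"slide":[1.5,0,2],"twist":0,"claw":0.25},{"slide":[0,0,1],"twist":0,"claw":0.25},{"slide":[0,0,0],"twist":0,"claw":0.25}]' | grep -E "eef|ft"
python3 -m jog '[{"slide":[0,0,1],"twist":0,"claw":0.25},{"slide":[0,0,0],"twist":0,"claw":0.25}]' | grep -E "eef|ft"
python3 -m jog '[{"slide":[0,0,0.8],"twist":0,"claw":0.25},{"slide":[0,0,0],"twist":0,"claw":0.25}]' | grep -E "eef|ft"
```

```text
eef_pos: [0.4009, -0.2773, 0.0228]
ft_force: [0.0, 0.3, 0.4]
eef_pos: [0.401, -0.2775, 0.0217]
ft_force: [0.6, 0.4, -0.5]
eef_pos: [0.401, -0.2776, 0.0212]
ft_force: [1.0, 0.8, 2.4]
```

```bash
python3 -m jog '[{"slide":[0,0,0],"twist":0,"claw":0.48},{"slide":[0,0,0],"twist":0,"claw":0.55},{"slide":[0,0,0],"twist":0,"claw":0.55},{"slide":[0,0,-5],"twist":0,"claw":0.55},{"slide":[0,0,-20],"twist":0,"claw":0.55},{"slide":[0,0,-35],"twist":0,"claw":0.55},{"slide":[0,0,-38],"twist":0,"claw":0.7},{"slide":[0,0,-25],"twist":0.024,"claw":1}]' | grep -E "eef|ft"
python3 -m jog '[{"slide":[0,0,0],"twist":0,"claw":1},{"slide":[30,0,0],"twist":0,"claw":1},{"slide":[35,0,0],"twist":0,"claw":1},{"slide":[35,0,0],"twist":0,"claw":1},{"slide":[38,8,0],"twist":0,"claw":1},{"slide":[38,15,0],"twist":0,"claw":1},{"slide":[38,15,0],"twist":0,"claw":1},{"slide":[38,15,0],"twist":0,"claw":1}]' | grep -E "eef|ft"
python3 - <<'E'
from h import *
P=manip.camera_params('top');im,d=manip.read_camera('top');cv2.imwrite('pics/t9.png',im)
q=cloud(d,P).reshape(-1,3)
s=q[(np.abs(q[:,0]-.4)<.04)&(np.abs(q[:,1]+.278)<.037)&(q[:,2]>.016)&(q[:,2]<.035)]
r=cv2.minAreaRect(s[:,:2].astype(np.float32));print(len(s),np.round(r[0],4),np.round(r[1],4),r[2],np.median(s[:,2]))
for n,x,y,z in [('mill',.45,.36,.16),('jar',.38,.25,.11),('sh',.503,.249,.09)]:
    s=q[(np.hypot(q[:,0]-x,q[:,1]-y)<.04)&(q[:,2]>z)&(q[:,2]<.21)]
    r=cv2.minAreaRect(s[:,:2].astype(np.float32));print(n,np.round(r[0],4),np.round(r[1],4))
cv2.imwrite('pics/t9c.png',cv2.resize(im[225:350,130:450],None,fx=2.5,fy=2.5,interpolation=cv2.INTER_CUBIC))
E
```

```text
eef_pos: [0.4014, -0.2778, 0.1467]
ft_force: [1.0, -0.1, -0.9]
eef_pos: [0.4537, -0.0236, 0.1436]
ft_force: [0.5, -1.0, -0.4]
350 [ 0.4003 -0.2775] [0.0362 0.0577] 1.545279622077942 0.02038941992077281
mill [0.4485 0.3567] [0.0424 0.0438]
jar [0.3796 0.2502] [0.0433 0.0444]
sh [0.4998 0.2502] [0.0317 0.0336]
```

View pics/t9c.png

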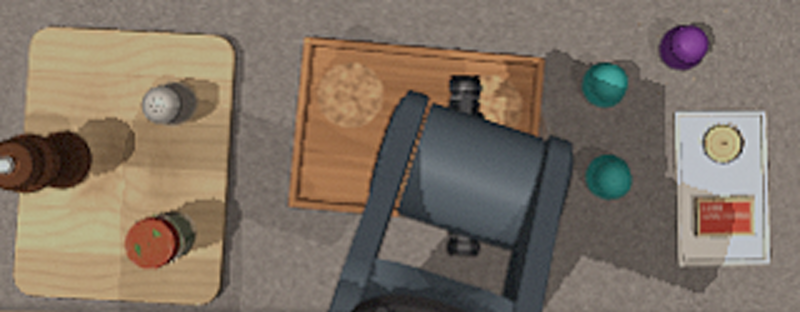

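The box lies on the empty end of the tray, crosswise at (723,215) in the crop, within 1 mm of its place. The shaker, mill and jar are upright on the board. Fetch the shaker.

```bash
python3 -m jog '[{"slide":[35,9,0],"twist":0,"claw":1},{"slide":[38,9,0],"twist":0,"claw":1},{"slide":[38,9,0],"twist":0,"claw":1},{"slide":[38,9,0],"twist":0,"claw":1},{"slide":[38,9,0],"twist":0,"claw":1},{"slide":[38,4,0],"twist":0,"claw":1},{"slide":[32,0,0],"twist":0,"claw":1},{"slide":[16,0,0],"twist":0,"claw":1}]' | grep -E "eef|ft"
python3 -m jog '[{"slide":[0,0,0],"twist":0,"claw":1},{"slide":[0,0,0],"twist":0,"claw":1},{"slide":[0,0,0],"twist":0,"claw":1}]' | grep -E "eef|rot"
```

```text
eef_pos: [0.5027, 0.2509, 0.1434]
ft_force: [0.0, -0.4, 0.4]
eef_pos: [0.5024, 0.2465, 0.1435]
tool_rot: [-0.0, 0.707, 0.707, -0.001]
```

```bash
python3 -m jog '[{"slide":[2,0,15],"twist":0,"claw":1},{"slide":[0,0,25],"twist":0,"claw":1},{"slide":[0,0,20],"twist":0,"claw":1},{"slide":[0,0,10],"twist":0,"claw":1},{"slide":[0,0,4],"twist":0,"claw":1},{"slide":[0,0,0],"twist":0,"claw":1},{"slide":[0,0,0],"twist":0,"claw":0.6},{"slide":[0,0,0],"twist":0,"claw":0.5}]' 30 | grep -E "eef|ft"
python3 -m jog '[{"slide":[0,0,0],"twist":0,"claw":0.4},{"slide":[0,0,0],"twist":0,"claw":0.3},{"slide":[0,0,0],"twist":0,"claw":0.2},{"slide":[0,0,0],"twist":0,"claw":0.2},{"slide":[0,0,0],"twist":0,"claw":0.2},{"slide":[0,0,0],"twist":0,"claw":0.2},{"slide":[0,0,0],"twist":0,"claw":0.2}]' 30
python3 -m jog '[{"slide":[0,0,-5],"twist":0,"claw":0.2},{"slide":[0,0,-12],"twist":0,"claw":0.2},{"slide":[0,0,-18],"twist":0,"claw":0.2},{"slide":[0,0,-15],"twist":0,"claw":0.2},{"slide":[0,0,-8],"twist":0,"claw":0.2},{"slide":[0,0,-2],"twist":0,"claw":0.2},{"slide":[0,0,0],"twist":0,"claw":0.2}]'
```

```text
eef_pos: [0.5039, 0.2494, 0.071]
ft_force: [-0.1, 0.5, -0.0]
time_s: 30.5
eef_pos: [0.5033, 0.2497, 0.0713]
tool_rot: [0.0, 0.707, 0.707, 0.001]
ft_force: [-1.8, -1.8, 5.0]
grip_width: 0.0379
grip_force: 29.7
time_s: 31.08
eef_pos: [0.5032, 0.2496, 0.1306]
tool_rot: [0.0, 0.707, 0.707, 0.001]
ft_force: [0.5, -0.7, -0.6]
grip_width: 0.0379
grip_force: 29.9
```

```bash
python3 -m jog '[{"slide":[-10,0,0],"twist":0,"claw":0.2},{"slide":[-20,0,0],"twist":0,"claw":0.2},{"slide":[-28,0,0],"twist":0,"claw":0.2},{"slide":[-28,0,0],"twist":0,"claw":0.2},{"slide":[-28,0,0],"twist":0,"claw":0.2},{"slide":[-28,0,0],"twist":0,"claw":0.2},{"slide":[-28,0,0],"twist":0,"claw":0.2},{"slide":[-28,0,0],"twist":0,"claw":0.2}]' | grep -E "eef|wid"
python3 -m jog '[{"slide":[-28,0,0],"twist":0,"claw":0.2},{"slide":[-28,0,0],"twist":0,"claw":0.2},{"slide":[-24,0,0],"twist":0,"claw":0.2},{"slide":[-14,0,0],"twist":0,"claw":0.2},{"slide":[-8,0,0],"twist":0,"claw":0.2},{"slide":[0,0,0],"twist":0,"claw":0.2},{"slide":[0,0,0],"twist":0,"claw":0.2},{"slide":[0,0,0],"twist":0,"claw":0.2}]' | grep -E "eef|wid"
python3 -m jog '[{"slide":[0,0,8],"twist":0,"claw":0.2},{"slide":[0,0,18],"twist":0,"claw":0.2},{"slide":[0,0,18],"twist":0,"claw":0.2},{"slide":[0,0,13],"twist":0,"claw":0.2},{"slide":[0,0,6],"twist":0,"claw":0.2},{"slide":[0,0,3],"twist":0,"claw":0.2},{"slide":[0,0,0],"twist":0,"claw":0.2},{"slide":[0,0,0],"twist":0,"claw":0.2}]'| grep -E "eef|ft"
```

```text
eef_pos: [0.5019, 0.0497, 0.129]
grip_width: 0.038
eef_pos: [0.5024, -0.0497, 0.1296]
grip_width: 0.0378
eef_pos: [0.5033, -0.0502, 0.0642]
ft_force: [0.0, 0.4, -0.9]
```

```bash
python3 -m jog '[{"slide":[0,0,3],"twist":0,"claw":0.2},{"slide":[0,0,1],"twist":0,"claw":0.2},{"slide":[0,0,0],"twist":0,"claw":0.2},{"slide":[0,0,0],"twist":0,"claw":0.2}]'| grep -E "eef|ft"
python3 -m jog '[{"slide":[0,0,1],"twist":0,"claw":0.2},{"slide":[0,0,0],"twist":0,"claw":0.2}]'| grep -E "eef|ft"
python3 -m jog '[{"slide":[0,0,1],"twist":0,"claw":0.2},{"slide":[0,0,0],"twist":0,"claw":0.2}]'| grep -E "eef|ft"
python3 -m jog '[{"slide":[0,0,0.6],"twist":0,"claw":0.2},{"slide":[0,0,0],"twist":0,"claw":0.2}]'| grep -E "eef|ft"
```

```text
eef_pos: [0.5032, -0.0506, 0.0603]
ft_force: [0.2, -0.3, -1.1]
eef_pos: [0.5031, -0.0506, 0.0591]
ft_force: [0.1, 0.7, -1.4]
eef_pos: [0.503, -0.0505, 0.0579]
ft_force: [0.4, -0.5, -1.6]
eef_pos: [0.503, -0.0506, 0.0577]
ft_force: [-1.3, -0.4, 1.6]
```

```bash
python3 -m jog '[{"slide":[0,0,0],"twist":0,"claw":0.5},{"slide":[0,0,0],"twist":0,"claw":0.8},{"slide":[0,0,0],"twist":0,"claw":1},{"slide":[0,0,0],"twist":0,"claw":1},{"slide":[0,0,-15],"twist":0,"claw":1},{"slide":[0,0,-35],"twist":0,"claw":1},{"slide":[0,0,-38],"twist":0,"claw":1},{"slide":[0,0,-25],"twist":0,"claw":1}]' | grep -E "eef|ft"
python3 -m jog '[{"slide":[15,-6,0],"twist":0,"claw":1},{"slide":[28,-12,0],"twist":0,"claw":1},{"slide":[37,-15,0],"twist":0,"claw":1},{"slide":[37,-15,0],"twist":0,"claw":1},{"slide":[37,-15,0],"twist":0,"claw":1},{"slide":[37,-15,0],"twist":0,"claw":1},{"slide":[37,-15,0],"twist":0,"claw":1},{"slide":[37,-15,0],"twist":0,"claw":1}]' | grep -E "eef|ft"
python3 -m jog '[{"slide":[24,-10,0],"twist":0,"claw":1},{"slide":[11,-5,0],"twist":0,"claw":1},{"slide":[0,0,0],"twist":0,"claw":1},{"slide":[0,0,0],"twist":0,"claw":1},{"slide":[0,0,0],"twist":0,"claw":1}]' | grep -E "eef|ft"
python3 - <<'E'
from h import *
P=manip.camera_params('top');im,d=manip.read_camera('top');cv2.imwrite('pics/t10.png',cv2.resize(im[235:325,235:360],None,fx=5,fy=5,interpolation=cv2.INTER_CUBIC))
q=cloud(d,P).reshape(-1,3)
for n,x,y,z in [('sh',.502,-.05,.08)]:
    s=q[(np.hypot(q[:,0]-x,q[:,1]-y)<.04)&(q[:,2]>z)&(q[:,2]<.21)]
    r=cv2.minAreaRect(s[:,:2].astype(np.float32));print(n,np.round(r[0],4),np.round(r[1],4))
E
```

```text
eef_pos: [0.5037, -0.0506, 0.1728]
ft_force: [1.3, 0.4, 0.2]
eef_pos: [0.394, 0.216, 0.1705]
ft_force: [0.6, -0.2, 0.5]
eef_pos: [0.3804, 0.249, 0.1704]
ft_force: [0.6, -1.1, -0.0]
sh [ 0.5015 -0.0481] [0.0319 0.0322]
```

View pics/t10.png

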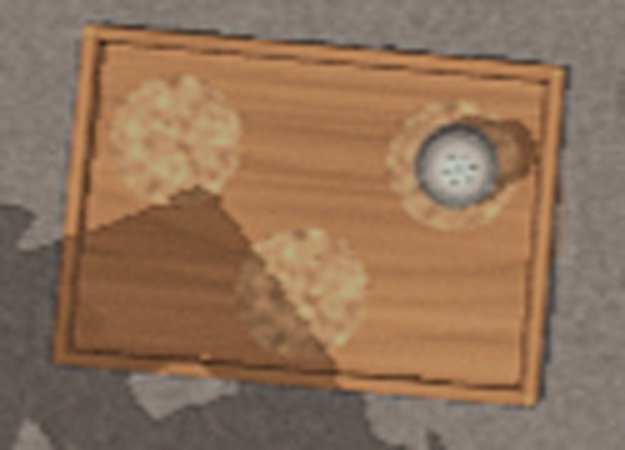

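The shaker is upright on its own pad at (457,165), in the same position as at the start. The jar is next.

```bash
python3 -m jog '[{"slide":[1,-1,15],"twist":0,"claw":1},{"slide":[0,0,25],"twist":0,"claw":1},{"slide":[0,0,20],"twist":0,"claw":1},{"slide":[0,0,10],"twist":0,"claw":1},{"slide":[0,0,3],"twist":0,"claw":1},{"slide":[0,0,0],"twist":0,"claw":1},{"slide":[0,0,0],"twist":0,"claw":0.6},{"slide":[0,0,0],"twist":0,"claw":0.5}]' 30 | grep -E "eef|ft"
python3 -m jog '[{"slide":[0,0,0],"twist":0,"claw":0.4},{"slide":[0,0,0],"twist":0,"claw":0.3},{"slide":[0,0,0],"twist":0,"claw":0.2},{"slide":[0,0,0],"twist":0,"claw":0.2},{"slide":[0,0,0],"twist":0,"claw":0.2},{"slide":[0,0,0],"twist":0,"claw":0.2}]' 30
python3 -m jog '[{"slide":[0,0,-5],"twist":0,"claw":0.2},{"slide":[0,0,-12],"twist":0,"claw":0.2},{"slide":[0,0,-18],"twist":0,"claw":0.2},{"slide":[0,0,-10],"twist":0,"claw":0.2},{"slide":[0,0,-4],"twist":0,"claw":0.2},{"slide":[0,0,0],"twist":0,"claw":0.2}]'
python3 -m jog '[{"slide":[-8,6,0],"twist":0,"claw":0.2},{"slide":[-18,15,0],"twist":0,"claw":0.2},{"slide":[-25,20,0],"twist":0,"claw":0.2},{"slide":[-25,20,0],"twist":0,"claw":0.2},{"slide":[-25,20,0],"twist":0,"claw":0.2},{"slide":[-25,20,0],"twist":0,"claw":0.2},{"slide":[-20,16,0],"twist":0,"claw":0.2},{"slide":[-14,11,0],"twist":0,"claw":0.2}]' | grep -E "eef|wid"
python3 -m jog '[{"slide":[-6,5,0],"twist":0,"claw":0.2},{"slide":[0,0,0],"twist":0,"claw":0.2},{"slide":[0,0,0],"twist":0,"claw":0.2},{"slide":[0,0,0],"twist":0,"claw":0.2}]'
```

```text
eef_pos: [0.3798, 0.2503, 0.0981]
ft_force: [1.1, 0.1, -0.4]
time_s: 36.88
eef_pos: [0.3795, 0.2507, 0.0982]
tool_rot: [0.0, 0.707, 0.707, 0.001]
ft_force: [-0.2, -1.0, 7.2]
grip_width: 0.0439
grip_force: 30.1
time_s: 37.38
eef_pos: [0.3794, 0.2508, 0.1473]
tool_rot: [0.0, 0.707, 0.707, 0.001]
ft_force: [-0.2, -0.5, -2.0]
grip_width: 0.0442
grip_force: 30.8
eef_pos: [0.5088, 0.0875, 0.1454]
grip_width: 0.0439
time_s: 38.38
eef_pos: [0.5104, 0.0853, 0.1458]
tool_rot: [-0.001, 0.707, 0.707, -0.001]
ft_force: [-0.6, 1.6, -1.4]
grip_width: 0.0438
grip_force: 30.8
```

```bash
python3 -m jog '[{"slide":[0,2.5,8],"twist":0,"claw":0.2},{"slide":[0,0,16],"twist":0,"claw":0.2},{"slide":[0,0,16],"twist":0,"claw":0.2},{"slide":[0,0,12],"twist":0,"claw":0.2},{"slide":[0,0,5],"twist":0,"claw":0.2},{"slide":[0,0,1],"twist":0,"claw":0.2},{"slide":[0,0,0],"twist":0,"claw":0.2},{"slide":[0,0,0],"twist":0,"claw":0.2}]'| grep -E "eef|ft"
python3 -m jog '[{"slide":[0,0,1],"twist":0,"claw":0.2},{"slide":[0,0,0],"twist":0,"claw":0.2}]'| grep -E "eef|ft"
python3 -m jog '[{"slide":[0,0,1],"twist":0,"claw":0.2},{"slide":[0,0,0],"twist":0,"claw":0.2}]'| grep -E "eef|ft"
```

```text
eef_pos: [0.5148, 0.0848, 0.0888]
ft_force: [-0.3, -0.2, -0.5]
eef_pos: [0.5149, 0.0846, 0.088]
ft_force: [-0.1, 0.3, -1.0]
eef_pos: [0.5147, 0.0844, 0.0867]
ft_force: [0.0, 1.1, -0.9]
```

```bash
python3 -m jog '[{"slide":[0,-1,1],"twist":0,"claw":0.2},{"slide":[0,0,0],"twist":0,"claw":0.2}]'| grep -E "eef|ft"
python3 -m jog '[{"slide":[0,0,0.8],"twist":0,"claw":0.2},{"slide":[0,0,0],"twist":0,"claw":0.2}]'| grep -E "eef|ft"
python3 -m jog '[{"slide":[0,0,0.6],"twist":0,"claw":0.2},{"slide":[0,0,0],"twist":0,"claw":0.2}]'| grep -E "eef|ft"
```

```text
eef_pos: [0.5132, 0.0845, 0.0853]
ft_force: [-0.4, -0.8, -0.3]
eef_pos: [0.5135, 0.0845, 0.0847]
ft_force: [-1.5, -0.6, 0.9]
eef_pos: [0.5135, 0.0845, 0.0847]
ft_force: [-2.1, -0.0, 6.2]
```

```bash
python3 -m jog '[{"slide":[0,0,-0.6],"twist":0,"claw":0.5},{"slide":[0,0,0],"twist":0,"claw":0.8},{"slide":[0,0,0],"twist":0,"claw":1},{"slide":[0,0,0],"twist":0,"claw":1},{"slide":[0,0,-15],"twist":0,"claw":1},{"slide":[0,0,-35],"twist":0,"claw":1},{"slide":[0,0,-40],"twist":0,"claw":1},{"slide":[0,0,-40],"twist":0,"claw":1}]' | grep -E "eef|ft"
python3 -m jog '[{"slide":[0,0,-22],"twist":0,"claw":1},{"slide":[15,-3,0],"twist":0,"claw":1},{"slide":[30,-7,0],"twist":0,"claw":1},{"slide":[38,-9,0],"twist":0,"claw":1},{"slide":[38,-9,0],"twist":0,"claw":1},{"slide":[38,-9,0],"twist":0,"claw":1},{"slide":[38,-9,0],"twist":0,"claw":1},{"slide":[38,-9,0],"twist":0,"claw":1}]' | grep -E "eef|ft"
python3 -m jog '[{"slide":[25,-6,0],"twist":0,"claw":1},{"slide":[15,-3,0],"twist":0,"claw":1},{"slide":[0,0,0],"twist":0,"claw":1},{"slide":[0,0,0],"twist":0,"claw":1},{"slide":[0,0,0],"twist":0,"claw":1}]'
python3 - <<'E'
from h import *
P=manip.camera_params('top');im,d=manip.read_camera('top')
q=cloud(d,P).reshape(-1,3)
for n,x,y,z in [('sh',.502,-.05,.08),('jar',.512,.085,.09)]:
    s=q[(np.hypot(q[:,0]-x,q[:,1]-y)<.04)&(q[:,2]>z)&(q[:,2]<.21)]
    r=cv2.minAreaRect(s[:,:2].astype(np.float32));print(n,np.round(r[0],4),np.round(r[1],4))
E
```

```text
eef_pos: [0.5127, 0.0845, 0.2152]
ft_force: [0.9, 0.6, -1.0]
eef_pos: [0.4577, 0.3211, 0.2365]
ft_force: [0.3, 0.0, 0.1]
time_s: 41.63
eef_pos: [0.4494, 0.3587, 0.2363]
tool_rot: [0.0, 0.707, 0.707, -0.001]
ft_force: [-0.5, -0.5, 0.5]
grip_width: 0.0853
grip_force: 0.0
sh [ 0.5015 -0.0482] [0.032  0.0323]
jar [0.512  0.0852] [0.0427 0.0438]
```

```bash
python3 -m jog '[{"slide":[1,0,15],"twist":0,"claw":1},{"slide":[0,0,25],"twist":0,"claw":1},{"slide":[0,0,25],"twist":0,"claw":1},{"slide":[0,0,13],"twist":0,"claw":1},{"slide":[0,0,4],"twist":0,"claw":1},{"slide":[0,0,0],"twist":0,"claw":1},{"slide":[0,0,0],"twist":0,"claw":0.6},{"slide":[0,0,0],"twist":0,"claw":0.5}]' 40 | grep -E "eef|ft"
python3 -m jog '[{"slide":[0,0,0],"twist":0,"claw":0.4},{"slide":[0,0,0],"twist":0,"claw":0.3},{"slide":[0,0,0],"twist":0,"claw":0.3},{"slide":[0,0,0],"twist":0,"claw":0.3},{"slide":[0,0,0],"twist":0,"claw":0.3}]' 40
python3 -m jog '[{"slide":[0,0,-5],"twist":0,"claw":0.3},{"slide":[0,0,-12],"twist":0,"claw":0.3},{"slide":[0,0,-18],"twist":0,"claw":0.3},{"slide":[0,0,-13],"twist":0,"claw":0.3},{"slide":[0,0,-5],"twist":0,"claw":0.3},{"slide":[0,0,0],"twist":0,"claw":0.3}]'
python3 -m jog '[{"slide":[-10,0,0],"twist":0,"claw":0.3},{"slide":[-20,0,0],"twist":0,"claw":0.3},{"slide":[-28,-1,0],"twist":0,"claw":0.3},{"slide":[-28,-1,0],"twist":0,"claw":0.3},{"slide":[-28,-2,0],"twist":0,"claw":0.3},{"slide":[-28,-2,0],"twist":0,"claw":0.3},{"slide":[-28,-1,0],"twist":0,"claw":0.3},{"slide":[-28,0,0],"twist":0,"claw":0.3}]' | grep -E "eef|wid"
python3 -m jog '[{"slide":[-28,0,0],"twist":0,"claw":0.3},{"slide":[-28,0,0],"twist":0,"claw":0.3},{"slide":[-28,0,0],"twist":0,"claw":0.3},{"slide":[-24,0,0],"twist":0,"claw":0.3},{"slide":[-20,0,0],"twist":0,"claw":0.3},{"slide":[-12,0,0],"twist":0,"claw":0.3},{"slide":[0,0,0],"twist":0,"claw":0.3},{"slide":[0,0,0],"twist":0,"claw":0.3}]'
```

```text
eef_pos: [0.4507, 0.3605, 0.1559]
ft_force: [0.9, 0.6, 0.7]
time_s: 42.77
eef_pos: [0.4499, 0.3609, 0.1561]
tool_rot: [0.0, 0.707, 0.707, 0.001]
ft_force: [-2.0, 0.1, 6.3]
grip_width: 0.0522
grip_force: 41.3
time_s: 43.27
eef_pos: [0.4502, 0.3609, 0.2089]
tool_rot: [0.0, 0.707, 0.707, 0.001]
ft_force: [0.5, -0.5, -2.2]
grip_width: 0.052
grip_force: 42.1
eef_pos: [0.4408, 0.1606, 0.2065]
grip_width: 0.0523
time_s: 44.6
eef_pos: [0.4415, 0.0218, 0.2068]
tool_rot: [-0.001, 0.708, 0.706, -0.001]
ft_force: [-0.8, 0.1, -1.9]
grip_width: 0.0522
grip_force: 42.1
```

```bash
python3 -m jog '[{"slide":[0.5,0.5,8],"twist":0,"claw":0.3},{"slide":[0,0,16],"twist":0,"claw":0.3},{"slide":[0,0,16],"twist":0,"claw":0.3},{"slide":[0,0,12],"twist":0,"claw":0.3},{"slide":[0,0,6],"twist":0,"claw":0.3},{"slide":[0,0,2],"twist":0,"claw":0.3},{"slide":[0,0,0],"twist":0,"claw":0.3},{"slide":[0,0,0],"twist":0,"claw":0.3}]'| grep -E "eef|ft"
python3 -m jog '[{"slide":[0,0,1],"twist":0,"claw":0.3},{"slide":[0,0,0],"twist":0,"claw":0.3}]'| grep -E "eef|ft"
python3 -m jog '[{"slide":[0,0,1],"twist":0,"claw":0.3},{"slide":[0,0,0],"twist":0,"claw":0.3}]'| grep -E "eef|ft"
```

```text
eef_pos: [0.4433, 0.0233, 0.1478]
ft_force: [0.5, -0.1, -2.5]
eef_pos: [0.4434, 0.023, 0.1471]
ft_force: [-0.3, -1.0, -2.0]
eef_pos: [0.4432, 0.023, 0.1459]
ft_force: [-0.1, -0.0, -0.7]
```

```bash
python3 -m jog '[{"slide":[0,0,1],"twist":0,"claw":0.3},{"slide":[0,0,1],"twist":0,"claw":0.3},{"slide":[0,0,0],"twist":0,"claw":0.3}]'| grep -E "eef|ft"
python3 -m jog '[{"slide":[0,0,1],"twist":0,"claw":0.3},{"slide":[0,0,0],"twist":0,"claw":0.3}]'| grep -E "eef|ft"
python3 -m jog '[{"slide":[0,0,0.6],"twist":0,"claw":0.3},{"slide":[0,0,0],"twist":0,"claw":0.3}]'| grep -E "eef|ft"
```

```text
eef_pos: [0.4429, 0.023, 0.1435]
ft_force: [-0.6, -0.3, -3.4]
eef_pos: [0.4431, 0.023, 0.1425]
ft_force: [0.7, 0.7, -1.9]
eef_pos: [0.4431, 0.023, 0.1425]
ft_force: [-1.3, -0.6, 3.6]
```

Contact. Release, rise, move clear, and check.

```bash
python3 -m jog '[{"slide":[0,0,0],"twist":0,"claw":0.7},{"slide":[0,0,0],"twist":0,"claw":0.85},{"slide":[0,0,0],"twist":0,"claw":1},{"slide":[0,0,0],"twist":0,"claw":1},{"slide":[0,0,-10],"twist":0,"claw":1},{"slide":[0,0,-25],"twist":0,"claw":1},{"slide":[0,0,-35],"twist":0,"claw":1},{"slide":[0,0,-30],"twist":0,"claw":1}]'| grep -E "eef|ft"
python3 -m jog '[{"slide":[0,0,0],"twist":0,"claw":1},{"slide":[20,0,0],"twist":0,"claw":1},{"slide":[35,0,0],"twist":0,"claw":1},{"slide":[38,0,0],"twist":0,"claw":1},{"slide":[38,0,0],"twist":0,"claw":1},{"slide":[38,0,0],"twist":0,"claw":1},{"slide":[30,0,0],"twist":0,"claw":1},{"slide":[10,0,0],"twist":0,"claw":1}]'| grep -E "eef|ft"
python3 -m jog '[{"slide":[0,0,0],"twist":0,"claw":1},{"slide":[0,0,0],"twist":0,"claw":1},{"slide":[0,0,0],"twist":0,"claw":1},{"slide":[0,0,0],"twist":0,"claw":1}]'| grep -E "time|eef|ft"
python3 - <<'E'
from h import *
P=manip.camera_params('top');im,d=manip.read_camera('top')
q=cloud(d,P).reshape(-1,3)
for n,x,y,z in [('sh',.502,-.05,.08),('jar',.512,.085,.09),('mill',.442,.0225,.15),('box',.4,-.278,.016)]:
    s=q[(np.hypot(q[:,0]-x,q[:,1]-y)<.036)&(q[:,2]>z)&(q[:,2]<.21)]
    r=cv2.minAreaRect(s[:,:2].astype(np.float32));print(n,np.round(r[0],4),np.round(r[1],4))
im,d=manip.read_camera('scene');cv2.imwrite('pics/s12.png',im)
E
```

```text
eef_pos: [0.4427, 0.0231, 0.2431]
ft_force: [0.5, 0.2, 0.1]
eef_pos: [0.4425, 0.2355, 0.2414]
ft_force: [-0.1, -0.2, 0.0]
time_s: 47.85
eef_pos: [0.443, 0.2305, 0.2418]
ft_force: [-1.0, -0.1, 0.8]
sh [ 0.5016 -0.0481] [0.032  0.0321]
jar [0.5121 0.0852] [0.0429 0.0439]
mill [0.44   0.0225] [0.0426 0.0428]
box [ 0.4003 -0.2773] [0.0361 0.0574]
```

View pics/s12.png

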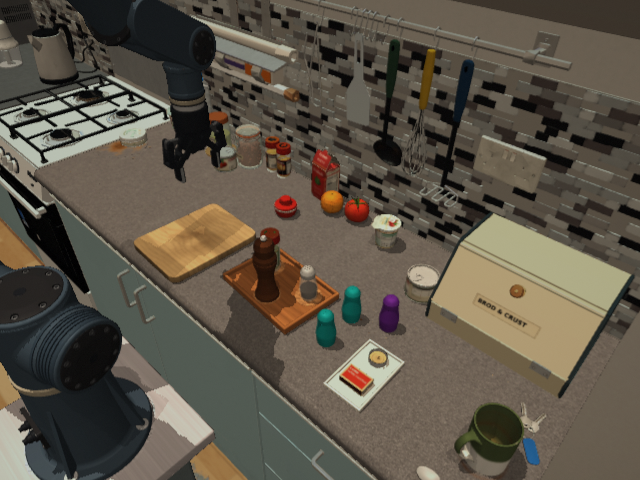

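The mill (266,268), shaker (308,283) and jar (273,240) stand upright on their own pads, each within about 2 mm of where it started. The box lies in the tray at (356,378).

```bash
python3 -c "
from rig import manip
print(manip.sign_off())"
```

```text
the job is handed in; nothing more can be done
None
```

The job is done and handed in at about 48 s: the matchbox lies crosswise in the middle of the tray's empty end, and the mill, shaker and jar are back upright on their own pads.

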